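# Flip back the pawl and shut the shell bin

### The arm

A 7-joint arm with a two-finger parallel gripper is mounted at the origin on the work surface. World frame = base frame: x ahead of the robot, y to its left, z up, the work surface at z = 0. Lengths are in m, angles in rad, forces in N, time in s.
With the tool pointing down it reaches from about 0.4 to 0.85 m from the base axis. Payload 10.4 kg.
Tool frame: the origin (TCP) lies midway between the tips of the shut fingers; the grasp point (between the pads) lies 19 mm behind it; z points along the fingers, y is the line along which they close (so a half turn about z gives the same grasp; the last joint's range is limited). The gripper opens to 87 mm and grips with 3 to 60 N. Pads are 19 mm wide; open, the fingers measure 117 mm over their backs; the gripper's body (75 mm by 190 mm) begins 51 mm behind the grasp point.
Start: joints at [-1.299, 0.332, -0.065, 1.46, 0.022, 1.35, -0.088], TCP at [0.182, 0.598, 0.223] pointing down, gripper open.
Joint ranges: [-2.6, 2.6], [-0.5, 2.12], [-1.47, 1.34], [0.16, 2.42], [-1.27, 4.41], [0.06, 2.06], [-2.6, 2.6]. Speed limits (rad/s): [2.22, 2.22, 2.79, 2.79, 3.14, 3.14, 3.14].

### API

Orientations are given as a unit quaternion [x, y, z, w].
In Python, from bench import r gives the robot as it stands.
- The arm moves only by the tool arm_command, never from a script. Its argument "moves" is one flat list of numbers, 4 for each row, row after row: the shift along the tool's x, y, z in cm, then the turn about the tool's z in degrees. A call has 1 to 12 rows; each row shifts and turns the commanded pose from where the row before left it, along the tool's axes as they then stand; what a row does not reach is not made up. A row lasts 1/12 s, in which the tool goes at most 41.7 mm and 7.16 degrees, less where a joint would pass 70% of its speed; a pose out of reach is approached as far as the arm can. A call with a gripper value outside its range is refused whole. "fingers" is the opening in per cent of the stroke, from 0 (shut) to 100 (fully open), set as the call begins (left out, the last holds). The fingers move at their own pace and stop on an object; "squeeze" is the grip in N (left out, the last holds). Time passes only in rows, so rows that do not move let the fingers close. It gives the time, the measured TCP pose, the force, the opening and the grip force at its end, in the units of the state.
- r.read_state(): the state, without advancing time (a new reading comes with each control period).
- r.camera(name): name is "scene" or "top" or "wrist"; returns the picture (420x560x3 uint8, red, green, blue); there is no depth.
- r.camera_info(name): a dict with "fx", "fy", "cx", "cy" (pixels), "origin" and "attitude" of the camera in the world. Camera axes: x right, y up, looking along -z (the intrinsics and any distortion apply to the point x, -y, -z); pixel columns grow to the right and rows downward; lengths in m; the calibration is good to about 2 mm. A picture is of the moment at which its call begins: read the wrist's pose just before it. camera_info takes no time and is no camera call; for the wrist camera it gives the pose at the moment of the call.
- r.close_job(): hands the job in; it is judged then, once.
The state is a dict: "time": time; "joint_positions": joint angles; "joint_vel": joint speeds; "joint_torque": joint torques, N m; "ee_pos": TCP position; "eef_rot": TCP orientation; "ft_force": force on the tool from outside, world axes, zero at the start; "torque": the same for the moment, N m; "width": finger opening in m; "grip_force": force on a finger pad.
Only numpy, scipy, OpenCV 4.12 (cv2) and the standard library are available. Lean on these libraries where they do the work, as an engineer would, in place of code of your own. Each camera call takes 0.05 s, during which the arm holds its last target. There are 200 camera calls.

### The job

Close the tilt-out front of the steel pistachio-shell bin. A ratchet pawl on top of the bin's side holds the front open, so first flip the pawl right over by its upright thumb tab until it lies back by itself, and only then push the front fully shut and let go. Leave the bowl, glasses, coaster, remote control and sugar jar where they are.

Things in the scene. Friction and masses are not known exactly. Their poses are not given: they have to be found in the camera images.
- shell_bin: Fixed stainless steel bin, 160 mm deep (x), 180 wide (y), 165 high; the back half of its top is covered. Origin: centre of its underside. Its -x side is the tilt-out front (towards the robot); its +y wall carries the ratchet: pawl on top, toothed quadrant of 150 mm radius (12 mm thick, fixed to the front) outside the wall. Axes: x front to back, y to the ratchet side, z up.
- front (a joint): Tilt-out steel front, hinged along its bottom edge (bin frame x -78, z 15 mm). 0 = shut, upright; grows as its top tilts out to the bin's -x, limit 0.75 rad; starts at 0.33 to 0.63. Stiff friction hinge: stays where left, needs about 2 to 5 N at the top. With the pawl on the teeth it can open further but close by no more than one tooth (0.15 rad).
- front_top (a point): Top rim of the tilt-out front, a round bar 10 mm thick along the bin's y from y -90 to +106 mm; this point is on its centre line at y = 0, 150 mm from the hinge line. The panel below is 6 mm thick. Push the rim towards the bin's +x to shut the front; shut, the point is at x -81, z 165 mm in the bin frame.
- pawl (a joint): L-shaped dark steel pawl, 90 g, pivot along the bin's y, no spring. 0 = down: nose to the bin's -x on the teeth, thumb tab upright. Grows as the tab tips to +x and the nose lifts; limit 1.5 rad: tab level, nose up. Its weight drops it back on the teeth below about 0.75 rad, and over to the limit beyond about 0.95, where it stays. Starts at 0 to 0.35. Takes under 1 N.
- pawl_pivot (a point): Fixed point on the pawl's pivot axis, in the middle of the pawl's width, at x = -2, y = +100, z = 175 mm in the bin frame. The nose reaches about 50 mm from it.
- pawl_tab (a point): Middle of the free end of the pawl's thumb tab, 70 mm from the pivot. The tab is a flat paddle 26 mm wide (along the bin's y), 6 mm thick, covering 16 to 70 mm from the pivot; with the pawl down it is the highest part of the bin (245 mm above the table).
- bowl: Bystander: empty white ceramic pistachio bowl, 140 mm across, 55 mm high, on the -y side of the bin. Origin: centre of its underside.
- glass_a: Bystander: tea glass, 58 mm across, 88 mm high, on the ratchet (+y) side of the bin. Origin: centre of its underside.
- coaster: Bystander: black plastic coaster, 100 mm across, 6 mm thick, in front of the bowl. Origin: centre of its underside.
- glass_b: Bystander: tea glass like the other, standing on the coaster. Origin: centre of its underside.
- remote: Bystander: black remote control, 160 x 44 x 16 mm, lying to the left. Origin: centre of its underside, x along its length.
- sugar_jar: Bystander: blue ceramic sugar jar with steel lid, 80 mm across, 110 mm high, at the right edge. Origin: centre of its underside.

How it is judged:
By the outcome, as a careful person would: the job done as asked, in the order asked, and still so for the second after the job is handed in, with the robot touching nothing.
It also fails if it takes over 43 s, if anything falls off the work surface, if the arm or the gripper's body presses on something with over 40 N, if the wrist force passes 120 N, or if a joint passes its speed limit or range.

## Working session

There is one attempt and no reset: what is moved stays moved. The work goes in short steps, Python scripts to look and compute and a tool call to move; the robot and the scene stay as the last step left them, time stands still between calls to the robot, and variables do not carry over. Pictures are saved under pics/ and viewed, at most 10 in all, crops included, and the job is handed in when it is done.

Besides the shell and the picture viewer there is one more tool, called after "Request:" by a JSON object that holds its "method" and its "body", one argument or row to a line. arm_command: Moves the arm, as the interface text tells. Its arguments: {"type":"object","properties":{"moves":{"type":"array"},"fingers":{"type":"number"},"squeeze":{"type":"number"}},"required":["moves"]}

```bash
mkdir -p pics
python3 - <<'E'
from bench import r
import cv2
s=r.read_state();print(s)
for n in("scene","top"):
    i=r.camera_info(n);print(n,i)
    cv2.imwrite(f"pics/{n}0.png",r.camera(n)[:,:,::-1])
E
```

```text
{'time': 0.0, 'joint_positions': array([-1.29859867,  0.3328535 , -0.06470374,  1.46095975,  0.02160963,
        1.3498816 , -0.08849702]), 'joint_vel': array([-0.00136813,  0.00033551, -0.00024831, -0.00036589, -0.00076173,
       -0.00161841,  0.00129307]), 'joint_torque': array([-1.56473183e-03, -6.23253322e+01,  2.36337713e-02, -3.89908469e+01,
       -6.14277623e-02,  3.95833421e-02,  1.34241718e-04]), 'ee_pos': array([0.18148495, 0.59766327, 0.22175662]), 'eef_rot': array([ 1.46850784e-01,  9.89158406e-01, -6.99989132e-04, -6.65620755e-05]), 'ft_force': array([-0.46886409, -0.24269488,  0.24304438]), 'torque': array([ 0.00423417, -0.00116732, -0.01070206]), 'grip_force': 0.0, 'width': 0.08695964746657628}
scene {'fx': 518.1433313127047, 'fy': 518.1433313127047, 'cx': 274.3630247126095, 'cy': 202.65783891004637, 'origin': array([ 1.50675388, -0.25033626,  1.13073201]), 'attitude': array([0.28851693, 0.23551611, 0.60047982, 0.70761157])}
top {'fx': 380.4260035506876, 'fy': 380.4260035506876, 'cx': 276.61080367771484, 'cy': 205.62980618101986, 'origin': array([ 0.51333256, -0.08771719,  1.29734549]), 'attitude': array([ 0.02163807, -0.0150183 , -0.69986123,  0.71379304])}
```

View pics/scene0.png

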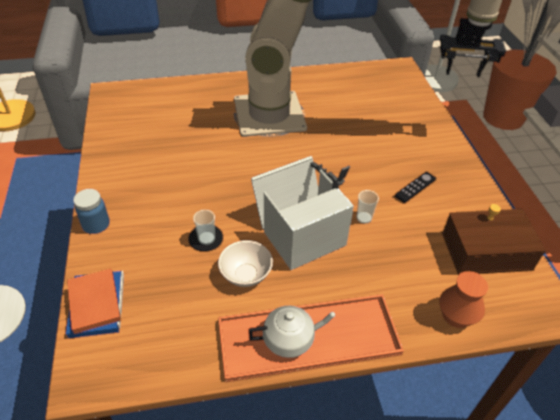

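View pics/top0.png

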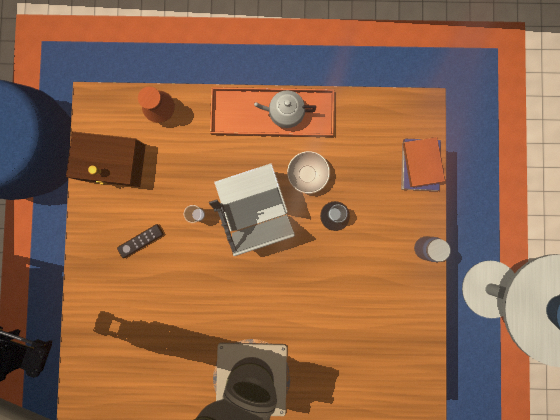

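The scene view shows the bin around (303,212) with the pawl at about (340,175). In the top view the bin is around (255,210) and the pawl is near (217,208). I'll enlarge both crops to get accurate corners.

Run:
```python
import cv2,numpy as np
a=cv2.imread("pics/scene0.png")[150:270,245:385]
b=cv2.imread("pics/top0.png")[155:265,175:305]
cv2.imwrite("pics/c1.png",cv2.resize(a,None,fx=5,fy=5,interpolation=cv2.INTER_CUBIC))
cv2.imwrite("pics/c2.png",cv2.resize(b,None,fx=5,fy=5,interpolation=cv2.INTER_CUBIC))
```

```text
(no output)
```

View pics/c1.png

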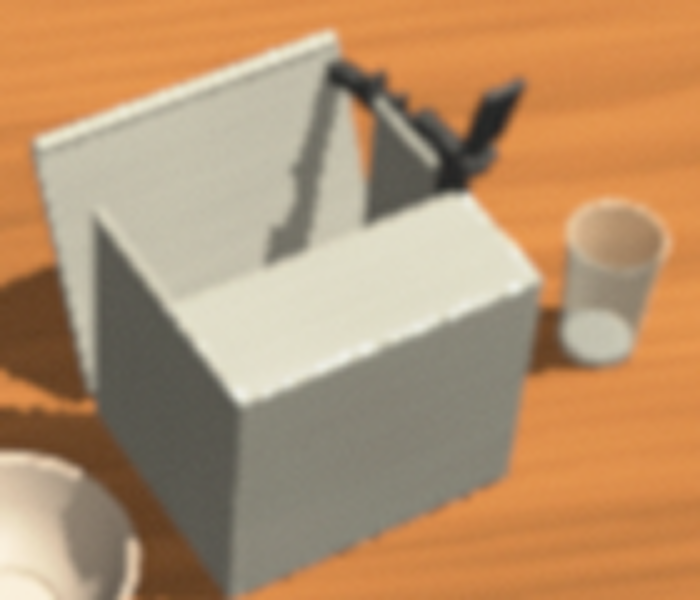

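View pics/c2.png

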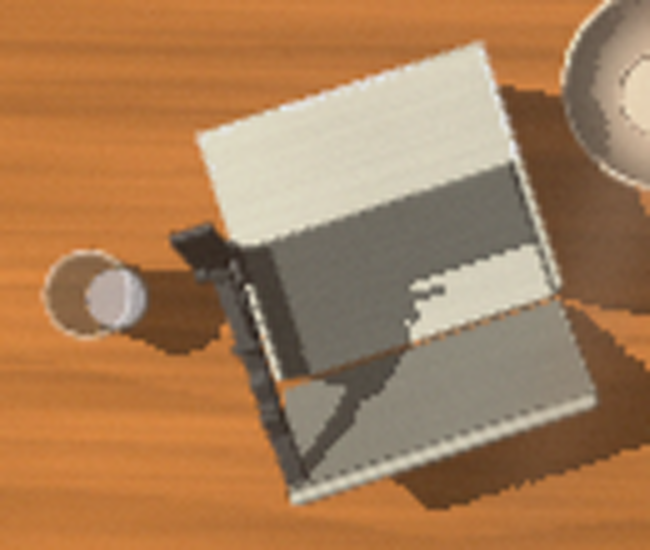

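```bash
cat > h.py <<'E'
import numpy as np
from scipy.spatial.transform import Rotation as R
from bench import r
def ray(n,uv):
    i=r.camera_info(n);d=np.array([(uv[0]-i['cx'])/i['fx'],-(uv[1]-i['cy'])/i['fy'],-1])
    d=R.from_quat(i['attitude']).apply(d);return i['origin'],d/np.linalg.norm(d)
def plane(n,uv,z):
    o,d=ray(n,uv);return o+d*(z-o[2])/d[2]
def tri(a,b):
    (o1,d1),(o2,d2)=ray("scene",a),ray("top",b)
    t=np.linalg.lstsq(np.c_[d1,-d2],o2-o1,rcond=None)[0]
    p,q=o1+t[0]*d1,o2+t[1]*d2;return (p+q)/2,np.linalg.norm(p-q)
S=lambda u,v:(245+u/5-.4,150+v/5-.4)
T=lambda u,v:(175+u/5-.4,155+v/5-.4)
E
python3 - <<'E'
from h import *
np.set_printoptions(precision=4,suppress=True)
pts=dict(bp=((540,278),(198,133)),bm=((240,402),(482,42)),rm=((38,142),(595,402)),rp=((335,37),(292,500)),tab=((512,88),(193,243)))
for k,(a,b) in pts.items():print(k,*tri(S(*a),T(*b)))
for k in('bp','bm'):print(plane('scene',S(*pts[k][0]),.165),plane('top',T(*pts[k][1]),.165))
P=[(plane('scene',S(*pts[k][0]),.165)+plane('top',T(*pts[k][1]),.165))/2 for k in('bp','bm')]
P.append(plane('top',T(562,290),.165))  # front -y wall top
print("front wall",P[2],np.linalg.norm(P[2]-P[1]))
y=P[0]-P[1];print(np.linalg.norm(y));y/=np.linalg.norm(y);x=np.array([y[1],-y[0],0])
O=(P[0]+P[1])/2-.08*x;O[2]=0
yaw=np.arctan2(x[1],x[0]);print("O",O,"x",x,"yaw",yaw)
M=np.c_[x,y,[0,0,1]]
for k,(a,b) in pts.items():print(k,(tri(S(*a),T(*b))[0]-O)@M)
print("pivot",O+M@[-.002,.1,.175],"tab0",O+M@[-.002,.1,.245])
E
```

```text
bp [0.6415 0.1124 0.1684] 0.0022884915248317776
bm [ 0.6993 -0.0559  0.1682] 0.0026263206293493276
rm [ 0.4858 -0.127   0.1537] 0.004309937497975121
rp [0.4234 0.0534 0.1512] 0.0038885546988771487
tab [0.5725 0.1045 0.2385] 0.009115827023520656
[0.6384 0.1148 0.165 ] [0.6416 0.1118 0.165 ]
[ 0.6968 -0.054   0.165 ] [ 0.6996 -0.0572  0.165 ]
front wall [ 0.5518 -0.1079  0.165 ] 0.1554627369349115
0.1786450389729194
O [0.5935 0.0028 0.    ] x [0.9454 0.3258 0.    ] yaw 0.3318329838790145
bp [0.081  0.0879 0.1684]
bm [ 0.0809 -0.09    0.1682]
rm [-0.1441 -0.0876  0.1537]
rp [-0.1443  0.1032  0.1512]
tab [0.0132 0.1029 0.2385]
pivot [0.559  0.0967 0.175 ] tab0 [0.559  0.0967 0.245 ]
```

The crops give good agreement between the two views:
- **Bin:** yaw about 0.33 rad, origin about (0.594, 0.003).
- **Front:** about 0.43 rad open. The rim ends are at scene crop (38,142) and (335,37).
- **Tab:** tipped about 0.2 rad. Its tip is at scene crop (512,88).

First I'll raise the arm, turn the tool so its -x lies along the bin's +x, and shut the fingers.

Request:
{"method": "arm_command", "body": {
  "moves": [0, 0, -2, -6, 0, 0, -2, -6, 0, 0, -2, -6, 0, 0, -2, -6, 0, 0, -1, -6, 0, 0, -1, -6, 0, 0, 0, 0],
  "fingers": 0
}}

```text
time: 0.68
ee_pos: [0.1818, 0.5985, 0.3244]
eef_rot: [-0.168, 0.986, 0.001, 0.0]
ft_force: [-0.2, 0.2, 0.9]
width: 0.0484
grip_force: 0.0
```

```bash
cat >> h.py <<'E'
O=np.array([.5935,.0028,0]);c,s=np.cos(.3318),np.sin(.3318)
M=np.array([[c,-s,0],[s,c,0],[0,0,1]])
def st(*targets):
    s=r.read_state();p=(s['ee_pos']-O)@M*1000;Rt=R.from_quat(s['eef_rot'])
    a=Rt.as_matrix()[:,0];print("t",round(s['time'],2),"bin mm",p.round(1),"F bin",(s['ft_force']@M).round(1),"toolx err deg",np.degrees(np.arctan2(a[1],a[0])-.3318-np.pi).round(1)%360,"q",s['joint_positions'].round(2),"w",s['width'])
    for t in targets:print(t,"tool cm",Rt.inv().apply(M@(np.array(t)-p)/10).round(2))
E
python3 -c "
from h import *
st([-27,100,320],[-27,100,205])"
```

```text
t 0.68 bin mm [-195.2  697.4  324.4] F bin [-0.1  0.2  0.9] toolx err deg 0.39999999999997726 q [-1.24  0.31 -0.14  1.28  0.04  1.55  0.53] w 0.04841704380934727
[-27, 100, 320] tool cm [-16.43 -59.85   0.33]
[-27, 100, 205] tool cm [-16.42 -59.87  11.83]
```

Request:
{"method": "arm_command", "body": {
  "moves": [-0.8, -3, 0, 0, -0.8, -3, 0, 0, -0.8, -3, 0, 0, -0.8, -3, 0, 0, -0.8, -3, 0, 0, -0.8, -3, 0, 0, -0.8, -3, 0, 0, -0.8, -3, 0, 0, -0.8, -3, 0, 0, -0.8, -3, 0, 0, -0.8, -3, 0, 0, -0.8, -3, 0, 0]
}}

```text
time: 1.68
ee_pos: [0.3905, 0.2877, 0.3217]
eef_rot: [-0.164, 0.986, -0.0, -0.0]
ft_force: [0.4, 0.6, 0.4]
width: 0.0006
grip_force: 0.0
```

Request:
{"method": "arm_command", "body": {
  "moves": [-0.8, -3, 0, 0, -0.8, -3, 0, 0, -0.8, -3, 0, 0, -0.8, -3, 0, 0, -0.9, -3, 0, 0, -0.9, -3, 0, 0, -0.9, -3, 0, 0, -0.9, -2.8, 0, 0, 0, 0, 0, 0, 0, 0, 0, 0]
}}

```text
time: 2.52
ee_pos: [0.5326, 0.0849, 0.3214]
eef_rot: [-0.163, 0.987, -0.0, -0.001]
ft_force: [0.2, 1.8, 0.2]
width: 0.0004
grip_force: 0.0
```

```bash
python3 -c "
from h import *
st([-27,100,320],[-27,100,205])
import cv2
cv2.imwrite('pics/s2.png',cv2.resize(r.camera('scene')[70:270,200:430,::-1],None,fx=3,fy=3))"
```

```text
t 2.52 bin mm [-30.8  97.5 321.4] F bin [0.8 1.7 0.2] toolx err deg 359.7 q [-0.59  0.1   0.38  1.54 -0.04  1.51  1.69] w 0.00043758685812567654
[-27, 100, 320] tool cm [-0.38  0.25  0.14]
[-27, 100, 205] tool cm [-0.4   0.25 11.64]
```

View pics/s2.png

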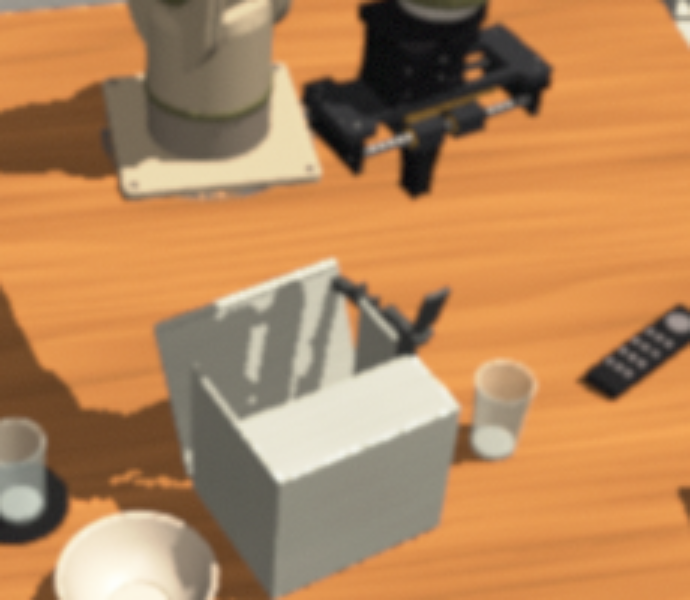

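The gripper is at crop (415,180), above and slightly in front of the tab at (430,315). The fingers are shut and the body is aligned. Next I'll descend in front of the tab.

Request:
{"method": "arm_command", "body": {
  "moves": [0.3, 0.3, 2, 0, 0, 0, 2, 0, 0, 0, 2, 0, 0, 0, 2, 0, 0, 0, 1, 0, 0, 0, 1, 0, 0, 0, 0.8, 0, 0, 0, 0.7, 0, 0, 0, 0, 0]
}}

```text
time: 3.32
ee_pos: [0.5281, 0.0887, 0.2066]
eef_rot: [-0.166, 0.986, -0.0, -0.001]
ft_force: [-0.0, -0.7, 0.1]
width: 0.0005
grip_force: 0.0
```

```bash
python3 -c "
from h import *
st([0,100,205])
import cv2
cv2.imwrite('pics/s3.png',cv2.resize(r.camera('scene')[110:230,265:405,::-1],None,fx=5,fy=5))"
```

```text
t 3.32 bin mm [-33.9 102.5 206.6] F bin [-0.2 -0.7  0.1] toolx err deg 0.10000000000002274 q [-0.59  0.14  0.37  1.74 -0.05  1.27  1.7 ] w 0.0005456439969725007
[0, 100, 205] tool cm [-3.39 -0.26  0.15]
```

View pics/s3.png

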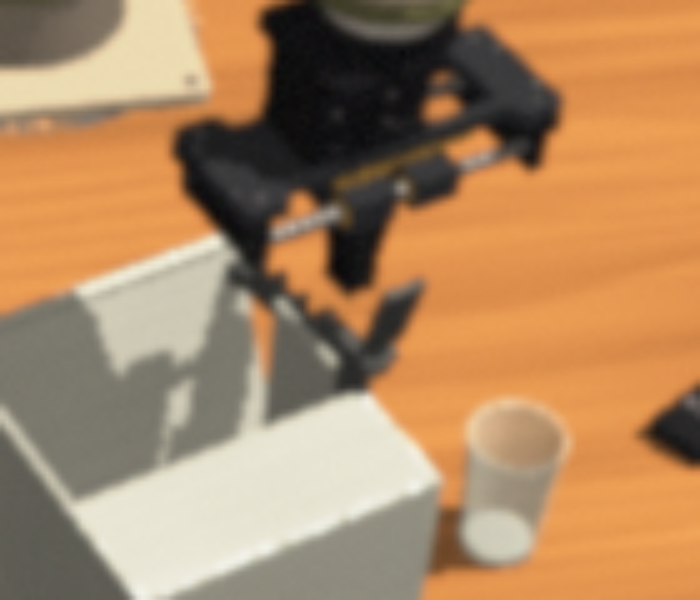

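The fingertip is at (350,285), just in front of the tab at (395,310), with no contact. I'll push along the bin's +x.

Request:
{"method": "arm_command", "body": {
  "moves": [-0.7, -0.1, 0, 0, -0.7, -0.1, 0, 0, -0.7, 0, 0, 0, -0.7, 0, 0, 0, -0.7, 0, 0, 0, -0.7, 0, 0, 0, -0.7, 0, 0, 0, -0.7, 0, 0, 0, -0.7, 0, 0, 0, -0.7, 0, 0, 0, -0.7, 0, 0, 0, -0.5, 0, 0, 0]
}}

```text
time: 4.37
ee_pos: [0.6074, 0.1139, 0.2074]
eef_rot: [-0.166, 0.986, 0.0, -0.0]
ft_force: [0.4, -0.0, 0.0]
width: 0.0001
grip_force: 0.0
```

Request:
{"method": "arm_command", "body": {
  "moves": [-0.5, 0, 0, 0, 0, 0, 0, 0, 0, 0, 0, 0, 0, 0, 0, 0, 0, 0, 0, 0]
}}

```text
time: 4.78
ee_pos: [0.6112, 0.115, 0.2076]
eef_rot: [-0.166, 0.986, 0.0, 0.0]
ft_force: [-0.1, 0.6, 0.0]
width: 0.0003
grip_force: 0.0
```

```bash
python3 -c "
from h import *
st([60,100,205])
import cv2
cv2.imwrite('pics/s4.png',cv2.resize(r.camera('scene')[110:230,265:405,::-1],None,fx=5,fy=5))"
```

```text
t 4.78 bin mm [ 53.3 100.3 207.6] F bin [0.1 0.6 0. ] toolx err deg 0.10000000000002274 q [-0.55  0.34  0.38  1.51 -0.13  1.31  1.74] w 0.0003243158224996946
[60, 100, 205] tool cm [-0.67 -0.03  0.26]
```

View pics/s4.png

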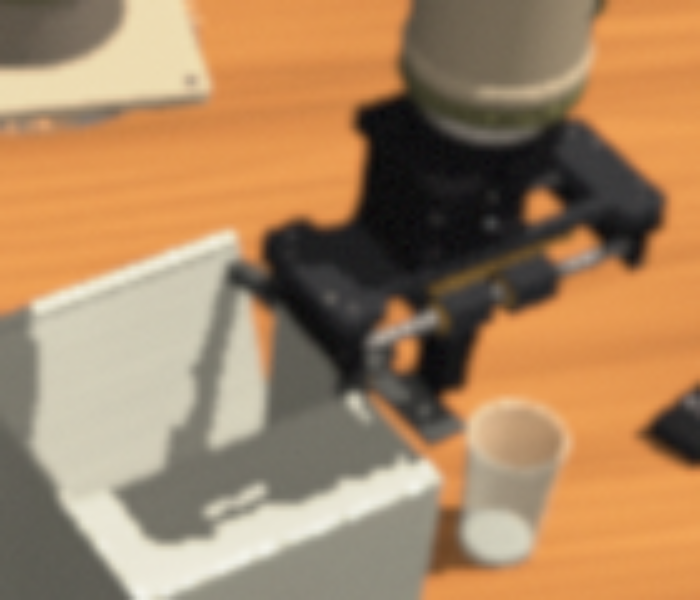

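The tab now lies level at (430,420), so the pawl has flipped over. I'll lift, move back in front of the rim and descend.

Request:
{"method": "arm_command", "body": {
  "moves": [0, 0, -3, 0, 0, 0, -3, 0, 0, 0, -3, 0, 0, 0, -2, 0, 2.5, -1.5, 0, 0, 2.5, -1.5, 0, 0, 3, -1.5, 0, 0, 3, -1.5, 0, 0, 3, -1.5, 0, 0, 3, -1.5, 0, 0, 3, -1.5, 0, 0, 2.5, -1.5, 0, 0]
}}

```text
time: 5.83
ee_pos: [0.4362, -0.0733, 0.3176]
eef_rot: [-0.166, 0.986, 0.0, 0.0]
ft_force: [0.3, -1.0, 0.4]
width: 0.0003
grip_force: 0.0
```

Request:
{"method": "arm_command", "body": {
  "moves": [0.5, 0, 0, 0, 0, 0, 0, 0]
}}

```text
time: 6.0
ee_pos: [0.4323, -0.0748, 0.3182]
eef_rot: [-0.165, 0.986, 0.001, 0.001]
ft_force: [0.4, -0.6, 0.2]
width: 0.0004
grip_force: 0.0
```

```bash
python3 -c "
from h import *
st([-177,-20,320],[-177,-20,140])"
```

```text
t 6.0 bin mm [-177.7  -20.9  318.2] F bin [ 0.2 -0.7  0.2] toolx err deg 359.9 q [-0.46 -0.17  0.46  1.78  0.07  1.51  1.9 ] w 0.00041289785600112704
[-177, -20, 320] tool cm [-0.07  0.09 -0.18]
[-177, -20, 140] tool cm [-0.03  0.07 17.82]
```

Request:
{"method": "arm_command", "body": {
  "moves": [0, 0, 2, 0, 0, 0, 2, 0, 0, 0, 2, 0, 0, 0, 2, 0, 0, 0, 2, 0, 0, 0, 2, 0, 0, 0, 1.8, 0, 0, 0, 1.5, 0, 0, 0, 1.5, 0, 0, 0, 1, 0, 0, 0, 0, 0]
}}

```text
time: 6.92
ee_pos: [0.4326, -0.0728, 0.1377]
eef_rot: [-0.167, 0.986, 0.0, -0.002]
ft_force: [-0.2, 0.2, -0.5]
width: 0.0005
grip_force: 0.0
```

```bash
python3 -c "
from h import *
st([-98,-20,140])
import cv2
cv2.imwrite('pics/s5.png',cv2.resize(r.camera('scene')[110:230,245:385,::-1],None,fx=5,fy=5))"
```

```text
t 6.92 bin mm [-176.7  -19.   137.7] F bin [-0.1  0.3 -0.5] toolx err deg 0.19999999999998863 q [-0.45 -0.03  0.51  2.06  0.02  1.12  1.96] w 0.0005085365745051116
[-98, -20, 140] tool cm [-7.87 -0.12 -0.26]
```

View pics/s5.png

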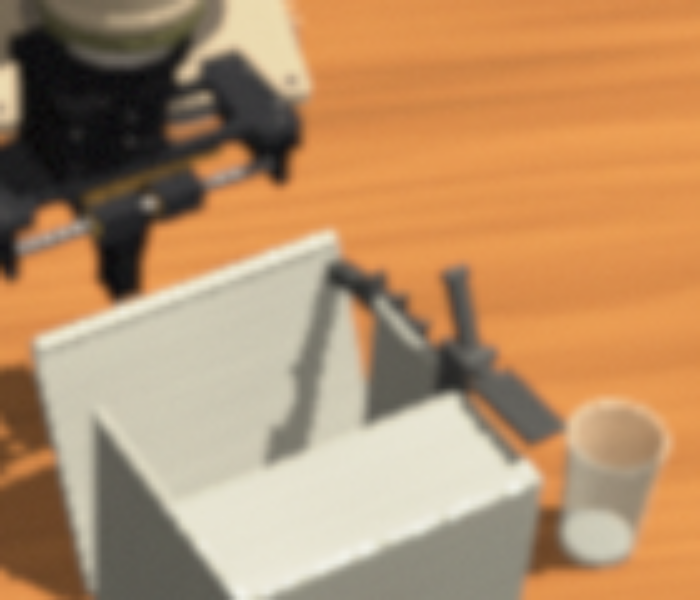

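The pawl rests at its limit, with the nose up at (455,275) and the tab level at (515,405). The finger stands in front of the rim. Now I'll push the front shut.

Request:
{"method": "arm_command", "body": {
  "moves": [-0.7, 0, 0, 0, -0.7, 0, 0, 0, -0.7, 0, 0, 0, -0.7, 0, 0, 0, -0.7, 0, 0, 0, -0.7, 0, 0, 0, -0.7, 0, 0, 0, -0.7, 0, 0, 0, -0.7, 0, 0, 0, -0.7, 0, 0, 0, 0, 0, 0, 0]
}}

```text
time: 7.88
ee_pos: [0.5009, -0.0498, 0.1395]
eef_rot: [-0.166, 0.986, -0.0, 0.0]
ft_force: [-0.4, 0.5, -0.6]
width: 0.0007
grip_force: 0.0
```

```bash
python3 -c "
from h import *
st([-96,-20,140])"
```

```text
t 7.88 bin mm [-104.7  -19.6  139.5] F bin [-0.2  0.6 -0.6] toolx err deg 0.19999999999998863 q [-0.46  0.13  0.5   1.91 -0.07  1.12  1.98] w 0.000670250069947232
[-96, -20, 140] tool cm [-0.87 -0.04 -0.05]
```

Request:
{"method": "arm_command", "body": {
  "moves": [-0.3, 0, 0, 0, -0.3, 0, 0, 0, -0.2, 0, 0, 0, 0, 0, 0, 0]
}}

```text
time: 8.22
ee_pos: [0.5073, -0.0479, 0.1396]
eef_rot: [-0.166, 0.986, 0.0, 0.0]
ft_force: [0.5, -0.2, 0.7]
width: 0.0006
grip_force: 0.0
```

Request:
{"method": "arm_command", "body": {
  "moves": [-0.2, 0, 0, 0, -0.2, 0, 0, 0]
}}

```text
time: 8.38
ee_pos: [0.5088, -0.0475, 0.1393]
eef_rot: [-0.166, 0.986, 0.0, -0.002]
ft_force: [-20.3, -4.2, 14.6]
width: 0.0003
grip_force: 10.5
```

```bash
python3 -c "
from h import *
st()
import cv2
cv2.imwrite('pics/s6.png',cv2.resize(r.camera('scene')[110:230,245:385,::-1],None,fx=5,fy=5))"
```

```text
t 8.38 bin mm [-96.5 -19.9 139.3] F bin [-20.5   2.6  14.6] toolx err deg 0.10000000000002274 q [-0.45  0.15  0.5   1.89 -0.08  1.13  1.98] w 0.0002505547954665528
```

View pics/s6.png

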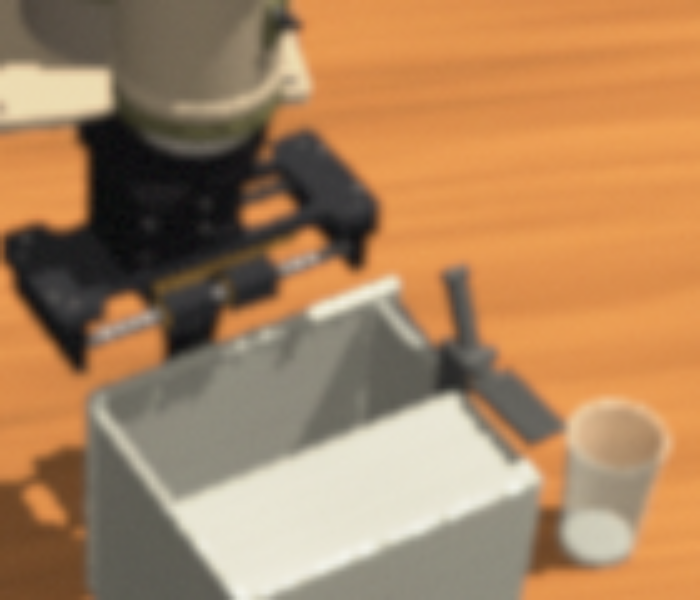

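The front meets its stop with a 20 N reaction, and the rim lies flush with the bin walls from (95,395) to (395,285). I'll let go and check once more.

Request:
{"method": "arm_command", "body": {
  "moves": [1, 0, 0, 0, 2, 0, 0, 0, 2, 0, 0, 0, 1, 0, -2, 0, 0, 0, -3, 0, 0, 0, -3, 0, 0, 0, -3, 0, 0, 0, 0, 0, 0, 0, 0, 0]
}}

```text
time: 9.18
ee_pos: [0.455, -0.0664, 0.251]
eef_rot: [-0.166, 0.986, 0.0, 0.002]
ft_force: [0.4, 0.2, 0.4]
width: 0.0006
grip_force: 0.0
```

```bash
python3 -c "
from h import *
st()
import cv2
cv2.imwrite('pics/s7.png',cv2.resize(r.camera('scene')[130:250,245:385,::-1],None,fx=5,fy=5))"
```

```text
t 9.18 bin mm [-153.5  -20.3  251. ] F bin [0.4 0.  0.4] toolx err deg 0.10000000000002274 q [-0.47 -0.09  0.49  1.86  0.04  1.36  1.92] w 0.0005750462386930435
```

View pics/s7.png

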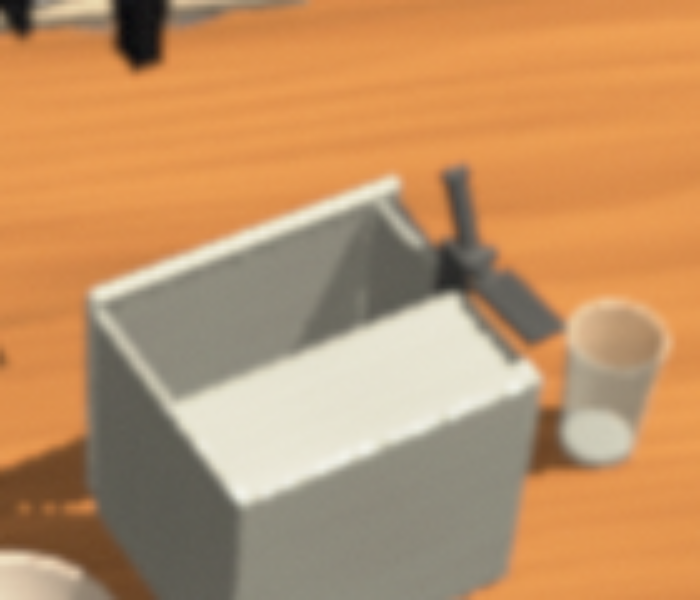

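The front is flush and shut, with its rim from (92,295) to (398,185). The pawl is still lying back, and the robot is clear.

```bash
python3 -c "
from bench import r
print(r.close_job())"
```

```text
the job is handed in; nothing more can be done
None
```

The pawl was flipped over first and stayed back; the front was then pushed fully shut (about 20 N at its stop) and released, touching only the pawl tab and the rim, and the job was handed in at about 9 s.

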